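# Plant the pearl post in its hidden socket

### The arm

A 6-joint arm with a two-finger parallel gripper is mounted at the origin on the work surface. World frame = base frame: x ahead of the robot, y to its left, z up, the work surface at z = 0. Lengths are in m, angles in rad, forces in N, time in s.
With the tool pointing down it reaches from about 0.275 to 0.85 m from the base axis. Payload 5.2 kg.
Tool frame: the origin (TCP) lies on the centre line of the jaws, within the pads' length; the fingertips stand 11 mm ahead of it and the grasp point (between the pads) lies 8 mm behind it; z points along the fingers, y is the line along which they close (so a half turn about z gives the same grasp; the last joint's range is limited). The gripper opens to 85 mm and grips with 20 to 120 N. Pads are 22 mm wide; open, the fingers measure 114 mm over their backs; the gripper's body (76 mm by 85 mm) begins 54 mm behind the grasp point. The pads swing forward as they close: fully open they stand 13 mm farther back than shut.
Start: joints at [1.047, 0.259, 1.535, -0, 1.348, -0.203], TCP at [0.173, 0.522, 0.242] pointing down, gripper open.
Joint ranges: [-3.14, 3.14], [-0.91, 2.08], [0.19, 2.58], [-1.22, 4.36], [0.22, 2.71], [-3.12, 3.12]. Speed limits (rad/s): [2.57, 2.57, 3.14, 3.14, 3.14, 3.14].

### API

Orientations are given as a unit quaternion [x, y, z, w].
In Python, from rig import move_to, move_straight, move_j, grip, dwell, ik, snapshot, Unreachable, job_done, find_in, trace, pinpoint, current_t, current_joint_positions, current_dq, current_effort, current_tcp_pos, current_orientation, current_ft_force, current_wrist_torque, current_finger_gap, current_grasp_force gives the robot as it stands. The module is installed in compiled form; this text tells all that it offers. Calls block until the motion is done:
- move_to(position, orientation): joint-space move of the TCP to a pose.
- move_straight(position, max_speed=0.15, attitude=None, contact_N=None): straight line of the TCP; attitude=None keeps the orientation; max_speed is the mean speed in m/s. With contact_N (N) it stops when the force on the tool has changed by that much, and returns True; else False.
- move_j(angles): joint-space move.
- grip(opening, grasp_force=None): finger opening in m; grasp_force is the grip in N (None keeps the last); returns when the fingers have stopped.
- dwell(seconds).
- ik(position, orientation): joint angles nearest the present ones, or None.
- snapshot(name): name is "side" or "top" or "wrist"; returns a dict with "color" (420x560x3 uint8, blue, green, red), "fx", "fy", "cx", "cy" (pixels), "dist_coeffs" ([k1, k2, p1, p2, k3] as OpenCV has them; the pictures are not rectified), "pose" (4x4, takes a point from camera to world coordinates); the wrist camera has in their place "hand_eye" (4x4, takes a point from camera to tool coordinates, whose origin is the TCP and whose axes are the flange's). Camera axes: x right, y up, looking along -z (the intrinsics and any distortion apply to the point x, -y, -z); pixel columns grow to the right and rows downward; lengths in m; the calibration is good to about 2 mm. A picture is of the moment at which its call begins: read the wrist's pose just before it. There is no depth.
A pose or a line that the arm cannot do raises Unreachable and nothing moves.
- job_done(): hands the job in; it is judged then, once.
Trained networks look in a picture, given as the dict that the camera call returned (one of the last four; its "shot" number tells which), for a name from the list of things; names that differ only in an ending like _2 or _b are one class to them, and where a whole thing is asked for, a point or a joint stands for the part that bears it (a point fixed in the world has none). Each returns a list of dicts, best first, with "confidence" (0 to 1); they miss things now and then, are a little off and sometimes report something else, mostly with a low value. They report only what shows in the picture. A call takes as long as a camera call. They do not tell look-alikes from the thing itself.
- find_in(picture, label): "extent" ([left, top, right, bottom] as shares, 0 to 1, of the picture: columns of its width, rows of its height, round what is visible of it).
- trace(picture, label): "region" (420x560 bool, what is visible of it) and "extent" ([left, top, right, bottom] as shares, 0 to 1, of the picture: columns of its width, rows of its height, round what is visible of it).
- pinpoint(picture, label): "location" ([column, row] as shares, 0 to 1, of the picture: columns of its width, rows of its height: a listed point, or the origin of a listed thing).
Readings, each from a call of its own:
- current_t(): time.
- current_joint_positions(): joint angles.
- current_dq(): joint speeds.
- current_effort(): joint torques, N m.
- current_tcp_pos(): TCP position.
- current_orientation(): TCP orientation.
- current_ft_force(): force on the tool from outside, world axes, zero at the start.
- current_wrist_torque(): the same for the moment, N m.
- current_finger_gap(): finger opening in m.
- current_grasp_force(): force on a finger pad.
Only numpy, scipy, OpenCV 4.12 (cv2) and the standard library are available. Lean on these libraries where they do the work, as an engineer would, in place of code of your own. Each camera call takes 0.05 s, during which the arm holds its last target. There are 200 camera calls.

### The job

Take the short flat-topped post from the white stand and set its foot gently in the groove of the grey drilling fixture, then slide it along the cover in light contact until it drops into the hidden socket under the flush stopper. Leave it standing there fully home, collar down on the deck, let go, and leave all other things where they are.

Things in the scene. Friction and masses are not known exactly. Their poses are not given: they have to be found in the camera images.
- post: the short flat-topped steel post, to be fitted: foot pin 12 mm thick, 24 mm long; collar 36 mm across, 5 mm thick; plain round stem 20 mm thick (grip it here, 29 to 80 mm above the origin) with a small dark dish in its flat top. 80 mm tall, 0.14 to 0.22 kg. Origin: centre of the foot's underside; z up along the post.
- stand: white plastic stand block, 70 x 230 x 35 mm high, fixed, with three holes in a row along its y axis at y = -75, 0 and +75 mm (17 mm wide, 30 mm deep), one post in each, collar resting on the block. Origin: centre of the underside; z up.
- fixture: low grey drilling fixture, fixed, 120 mm (x) by 290 mm (y) by 47 mm high, a black knob on its +y end. A straight groove runs along its y axis in the middle of the deck (x = 0), open from y = -60 to +60 mm, 8 mm deep, 16 mm wide at the bottom, flaring over the top 4 mm to 24 mm. Origin: centre of the underside; z up.
- groove (a point): middle of the groove's floor, 39 mm above the fixture's origin, same axes. The floor is a rigid bare steel cover. Somewhere in it, at x = 0 and y = -36 to +36 mm (new each time, unmarked), a 16 mm round socket is closed by a flush stopper on a weak spring (under 0.8 N). A foot wholly over it sinks 16 mm, until the collar lies on the deck. Presses over 30 N mark it.
- tall_post: bystander: steel post with the same foot and collar, stem 14 mm thick without a head, 99 mm tall. Origin under the foot.
- dome_post: bystander: steel post with the same foot and collar and a 42 mm mushroom dome on a 14 mm stem, 77 mm tall. Origin under the foot.
- shell_a: bystander: open mother-of-pearl shell, 130 mm across, 17 mm high. Origin: underside centre.
- shell_b: bystander: smaller shell, 110 mm across, 17 mm high. Origin: underside centre.
- ring_gauge: bystander: brass ring, 56 mm across, 12 mm high, 24 mm hole. Origin: underside centre.
- brush: bystander: hand brush lying on the bench. Origin: underside, along its length.
- jar: bystander: jar with a cap, 64 mm across, 75 mm high. Origin: underside centre.
- pearl_bowl: bystander: white ceramic bowl, 100 mm across, 45 mm high. Origin: underside centre.
Things that resemble listed ones, but are neither listed nor needed, are in the scene too. Leave any yellow look-alike of the post alone.

How it is judged:
On the way, in this order (a step that is already met when the one before it is completed fails the run):
1. the post has been lifted clear out of the stand (z of post in the frame of stand above 0.045 m), for 0.1 s.
2. the foot slides on the cover in the groove, touching it (x of post in the frame of fixture between -0.006 and 0.006 m and y of post in the frame of fixture between -0.058 and 0.058 m and z of post in the frame of fixture between 0.036 and 0.042 m and contact force between post and fixture above 0.3 N and linear speed of post above 0.002 m/s), for 0.04 s.
3. the foot has dropped into the socket (x of post in the frame of fixture between -0.006 and 0.006 m and y of post in the frame of fixture between -0.058 and 0.058 m and z of post in the frame of fixture below 0.029 m), for 0.1 s.
At the end, for the whole second after the job is handed in: the post stands upright (within 0.08 rad) in the groove's socket, its foot more than 13.5 mm below the cover (16 mm is fully home), at rest and let go (x of post in the frame of fixture between -0.006 and 0.006 m and y of post in the frame of fixture between -0.058 and 0.058 m and z of post in the frame of fixture below 0.0255 m and angle between post's own z axis and vertical below 0.08 rad and linear speed of post below 0.02 m/s and contact force between post and the fingers below 0.05 N); the robot touches nothing.
It fails at once if the post presses on the fixture with more than 30 N (contact force between post and fixture above 30 N).
It fails at once if the fingers or arm press on the fixture with more than 10 N (contact force between any of the fingers, the arm and fixture above 10 N).
It fails at once if another post, shell, gauge, brush, jar or bowl is moved more than 20 mm (distance of any of tall_post, dome_post, shell_a, shell_b, ring_gauge, brush, jar, pearl_bowl from where it was at the start of the episode above 0.02 m).
It also fails if it takes over 67 s, if anything falls off the work surface, if the arm or the gripper's body presses on something with over 40 N, if the wrist force passes 120 N, or if a joint passes its speed limit or range.

## Working session

There is one attempt and no reset: what is moved stays moved. The work goes in short steps, each a Python script; the robot and the scene stay as the last script left them, time stands still between calls to the robot, and variables do not carry over. Pictures are saved under pics/ and viewed, at most 10 in all, crops included, and the job is handed in when it is done.

```bash
mkdir -p pics; cat > h.py <<'E'
import numpy as np, cv2
from rig import *
from scipy.spatial.transform import Rotation as R
def ray(p,u,v,pose=None):
    K=np.array([[p["fx"],0,p["cx"]],[0,p["fy"],p["cy"]],[0,0,1.]])
    n=cv2.undistortPoints(np.array([[[u,v]]],float),K,np.array(p["dist_coeffs"],float))[0,0]
    T=np.array(p["pose"] if pose is None else pose)
    return T[:3,3],T[:3,:3]@np.array([n[0],-n[1],-1.])
def atz(p,u,v,z,pose=None):
    o,d=ray(p,u,v,pose); return o+d*(z-o[2])/d[2]
def proj(p,X,pose=None):
    T=np.array(p["pose"] if pose is None else pose); c=T[:3,:3].T@(np.array(X)-T[:3,3])
    K=np.array([[p["fx"],0,p["cx"]],[0,p["fy"],p["cy"]],[0,0,1.]])
    return cv2.projectPoints(np.array([[c[0],-c[1],-c[2]]]),np.zeros(3),np.zeros(3),K,np.array(p["dist_coeffs"],float))[0][0,0]
def wpose(p,tp,q):
    T=np.eye(4);T[:3,:3]=R.from_quat(q).as_matrix();T[:3,3]=tp
    return T@np.array(p["hand_eye"])
E
python3 - <<'E'
from h import *
ims=[]
for n in("top","side"):
    p=snapshot(n);cv2.imwrite(f"pics/{n}0.png",p["color"])
    print(n,np.round(p["pose"],3).tolist(),p["fx"])
    for l in["post","stand","fixture","groove","tall_post","dome_post"]:
        print(l,[(np.round(np.array(d["location"])*[560,420],1).tolist(),round(d["confidence"],2)) for d in pinpoint(p,l)[:3]],
          [(np.round(np.array(d["extent"])*[560,420,560,420]).tolist(),round(d["confidence"],2)) for d in find_in(p,l)[:3]])
print(current_t(),current_orientation(),current_ft_force())
E
```

```text
top [[-0.022, 0.998, -0.059, 0.507], [-1.0, -0.023, -0.017, 0.009], [-0.018, 0.059, 0.998, 1.288], [0.0, 0.0, 0.0, 1.0]] 525.6732434669542
post [([357.0, 259.4], 0.64), ([310.3, 238.7], 0.59), ([354.3, 217.7], 0.55)] [([350.0, 209.0, 364.0, 224.0], 0.55), ([412.0, 206.0, 430.0, 221.0], 0.55), ([354.0, 253.0, 369.0, 270.0], 0.52)]
stand [([385.3, 213.0], 0.97)] [([336.0, 198.0, 436.0, 235.0], 0.63), ([148.0, 177.0, 280.0, 265.0], 0.59)]
fixture [([219.4, 221.5], 0.63)] [([148.0, 181.0, 280.0, 266.0], 0.93)]
groove [([214.3, 224.1], 0.71)] [([144.0, 181.0, 280.0, 269.0], 0.9)]
tall_post [([385.8, 214.6], 0.53)] [([379.0, 209.0, 393.0, 222.0], 0.54)]
dome_post [([413.7, 214.7], 0.78)] [([410.0, 207.0, 432.0, 220.0], 0.81)]
side [[0.998, 0.02, -0.063, 0.492], [-0.063, 0.582, -0.81, -0.98], [0.02, 0.813, 0.582, 0.762], [0.0, 0.0, 0.0, 1.0]] 544.3784777989051
post [([234.5, 281.2], 0.91), ([286.8, 274.5], 0.75), ([260.5, 242.9], 0.55)] [([226.0, 248.0, 244.0, 284.0], 0.75), ([253.0, 210.0, 269.0, 244.0], 0.68), ([279.0, 241.0, 290.0, 271.0], 0.59)]
stand [] [([268.0, 253.0, 315.0, 356.0], 0.69)]
fixture [([275.7, 185.0], 0.81)] [([236.0, 139.0, 325.0, 225.0], 0.58)]
groove [([277.7, 173.2], 0.88)] [([236.0, 139.0, 320.0, 221.0], 0.93), ([338.0, 188.0, 394.0, 217.0], 0.15)]
tall_post [([288.8, 302.8], 0.61)] [([280.0, 260.0, 299.0, 298.0], 0.69), ([236.0, 139.0, 322.0, 222.0], 0.4)]
dome_post [([295.1, 332.7], 0.71)] [([282.0, 299.0, 308.0, 332.0], 0.63)]
1.3 [ 1.59696599e-01  9.87166144e-01 -3.02458781e-05 -1.40883134e-06] [-0.61887072  0.66368849  0.02671928]
```

```bash
python3 -c "
import cv2,numpy as np
a=cv2.imread('pics/top0.png')[160:300,130:450];b=cv2.imread('pics/side0.png')[120:370,200:420]
a=cv2.resize(a,None,fx=2.5,fy=2.5,interpolation=2);cv2.imwrite('pics/a.png',a)
cv2.imwrite('pics/b.png',cv2.resize(b,None,fx=2.4,fy=2.4,interpolation=2))"
```

```text
(no output)
```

View pics/a.png

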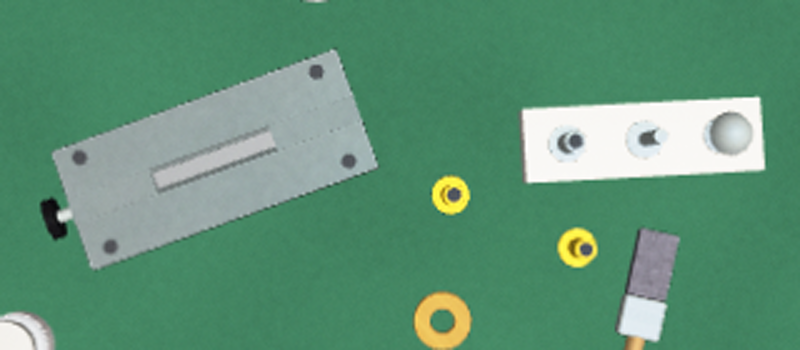

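View pics/b.png

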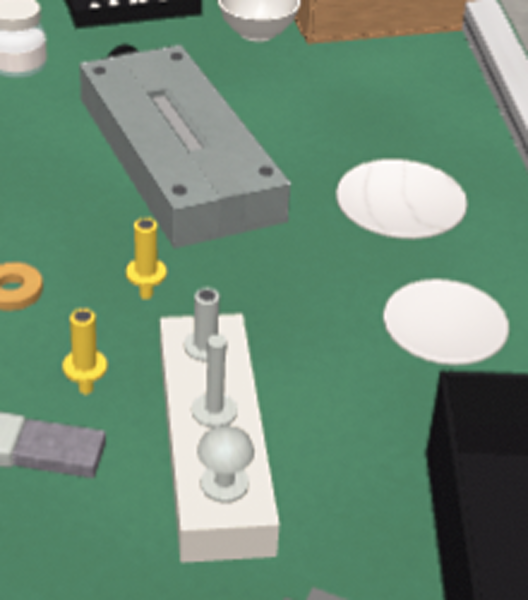

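Top picture: the white stand holds, left to right, the flat-topped post with its dark dish at (358,217), the tall post and the dome. The fixture is on the left with its knob at the +y end, and two yellow look-alikes stand on the bench. Next I'll compute poses and check the wrist view.

```bash
python3 - <<'E'
from h import *
p=snapshot("top")
f=lambda L,z:np.array([atz(p,130+a/2.5,160+b/2.5,z)[:2] for a,b in L])
F=f([(52,152),(333,50),(378,166),(95,268)],.047);S=f([(522,108),(760,97),(765,170),(526,183)],.035)
for n,C in(("fix",F),("stand",S)):
    y=(C[0]+C[3]-C[1]-C[2])/2; print(n,C.round(3).tolist(),C.mean(0).round(4),np.linalg.norm(y).round(3),np.linalg.norm((C[0]+C[1]-C[2]-C[3])/2).round(3),"yaw of y axis",np.degrees(np.arctan2(y[1],y[0])).round(1))
g=f([(153,180),(275,140)],.043);print("groove",g)
print("post top",atz(p,130+572/2.5,160+142/2.5,.091))
s=snapshot("side");print("post top side",atz(s,200+206/2.4,120+296/2.4,.091))
w=snapshot("wrist");cv2.imwrite("pics/w0.png",w["color"]);print(np.round(w["hand_eye"],3).tolist(),w["fx"])
E
```

```text
fix [[0.557, 0.31], [0.648, 0.039], [0.537, -0.001], [0.446, 0.27]] [0.5469 0.1546] 0.285 0.118 yaw of y axis 108.6
stand [[0.59, -0.14], [0.595, -0.371], [0.525, -0.373], [0.518, -0.141]] [ 0.5568 -0.2563] 0.231 0.071 yaw of y axis 91.5
groove [[0.52835884 0.21351614]
 [0.56390409 0.09639523]]
post top [ 0.55374393 -0.17787305  0.091     ]
post top side [ 0.5556611  -0.18178345  0.091     ]
[[-0.001, 0.964, 0.266, 0.066], [1.0, 0.001, -0.001, -0.001], [-0.001, 0.266, -0.964, -0.131], [0.0, 0.0, 0.0, 1.0]] 369.8302789525547
```

View pics/w0.png

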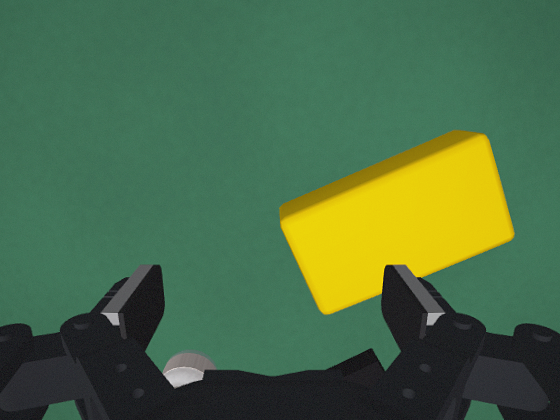

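The wrist view shows only a yellow block and the fingers, no target. I'll move above the post for a closer measurement.

```bash
cat >> h.py <<'E'
def down(yaw): # tool y axis at world angle yaw, z down
    y=np.array([np.cos(yaw),np.sin(yaw),0]);z=np.array([0,0,-1.]);x=np.cross(y,z)
    return R.from_matrix(np.c_[x,y,z]).as_quat()
E
python3 - <<'E'
from h import *
q=down(np.radians(1.5)); print(ik([.555,-.18,.24],q),ik([.547,.155,.2],down(np.radians(108.6))),ik([.547,.155,.2],down(np.radians(-71.4))))
move_to([.555,-.18,.24],q)
tp=current_tcp_pos();qq=current_orientation();w=snapshot("wrist");P=wpose(w,tp,qq)
print(tp,current_t())
for d in pinpoint(w,"post"): 
    u=np.array(d["location"])*[560,420];print("post",u.round(1),d["confidence"],atz(w,*u,.011,P))
for d in find_in(w,"post"): print((np.array(d["extent"])*[560,420,560,420]).round(1),d["confidence"])
im=w["color"].copy()
for z in(.035,.091):
    u=proj(w,[.555,-.18,z],P);print(z,u);cv2.circle(im,tuple(int(x) for x in u),2,(0,0,255),-1)
cv2.imwrite("pics/w1r.png",w["color"]);cv2.imwrite("pics/w1.png",im)
E
```

```text
[-5.04682758e-01  3.20102886e-01  1.45597855e+00 -4.44089210e-16
  1.36551122e+00 -5.30862697e-01] [ 7.99837293e-02  3.22693165e-01  1.55310416e+00 -4.44089210e-16
  1.26579533e+00 -1.81544384e+00] [ 7.99837293e-02  3.22693165e-01  1.55310416e+00 -4.44089210e-16
  1.26579533e+00  1.32614882e+00]
[ 0.55521917 -0.17907065  0.2400617 ] 4.3167
post [174.2 181.6] 0.74 [ 0.45859047 -0.1881889   0.011     ]
post [271.7 178.2] 0.66 [ 0.55556821 -0.18227617  0.011     ]
post [223.3  57.5] 0.59 [ 0.50810092 -0.07060846  0.011     ]
[141.3 166.8 186.7 208.3] 0.94
[249.5 163.3 294.6 210.2] 0.92
[200.2  29.  242.9  74.4] 0.81
0.035 [271.10392535 180.67362524]
0.091 [270.82759996 194.74025979]
```

View pics/w1.png

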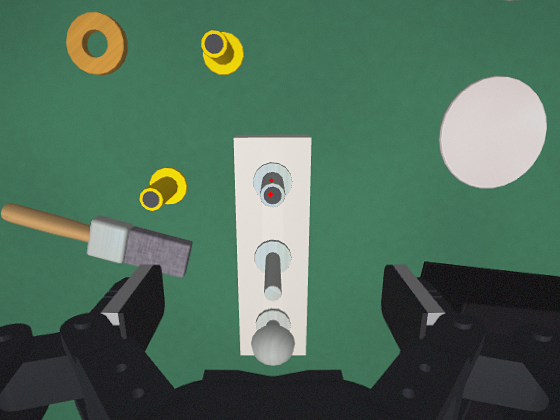

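The flat-topped post's top is at (272,194), on my projected dot, so it stands at about (0.556, -0.180). Next: grasp, lift, go above the fixture and look.

```bash
python3 - <<'E'
from h import *
grip(.06)
X=[.5555,-.180]
move_straight(X+[.13]); print(move_straight(X+[.063],.08,contact_N=8), current_tcp_pos())
grip(0.0,60); print(current_finger_gap(),current_grasp_force())
move_straight(X+[.16],.1); print(current_finger_gap(),current_ft_force(),current_t())
q=down(np.radians(108.6))
c=np.array([.547,.155])
move_to([*c,.25],q)
for k,dx in enumerate((0,-.05)):
    if k: 
        x=R.from_quat(q).as_matrix()[:,0]; move_straight([*(c+dx*x[:2]),.25])
    tp=current_tcp_pos();qq=current_orientation();w=snapshot("wrist");P=wpose(w,tp,qq)
    np.save(f"P{k}.npy",P);cv2.imwrite(f"pics/wf{k}.png",w["color"]);print(tp,qq)
    for d in pinpoint(w,"groove"):
        u=np.array(d["location"])*[560,420];print(u,d["confidence"],atz(w,*u,.039,P))
print(w["cx"],w["cy"],w["fx"],w["fy"],w["dist_coeffs"],current_t())
cv2.imwrite("pics/wf.png",cv2.resize(np.hstack([cv2.imread("pics/wf0.png"),cv2.imread("pics/wf1.png")])[:,:],None,fx=.714,fy=.714))
E
```

```text
False [ 0.5559306  -0.18021115  0.06346834]
0.01841251129897343 58.400208950042725
0.018628955102183882 [ 0.11538771 -0.64984503 -3.32415273] 8.225
[0.54703552 0.15428033 0.24940645] [-1.60724946e-01  9.86999105e-01 -2.35871622e-04 -4.50170009e-04]
[273.392 177.912] 0.9 [0.54602198 0.15333553 0.039     ]
[135.072 319.914] 0.52 [0.73744306 0.06228643 0.039     ]
[0.59399764 0.17027385 0.24920021] [-1.61168481e-01  9.86926365e-01 -3.14831893e-05 -1.03417064e-03]
[275.408 122.304] 0.95 [0.543705   0.15484716 0.039     ]
272.43844897533796 207.43006582190748 369.8302789525547 369.8302789525547 [-0.06607973  0.          0.          0.          0.        ] 10.2167
```

View pics/wf1.png

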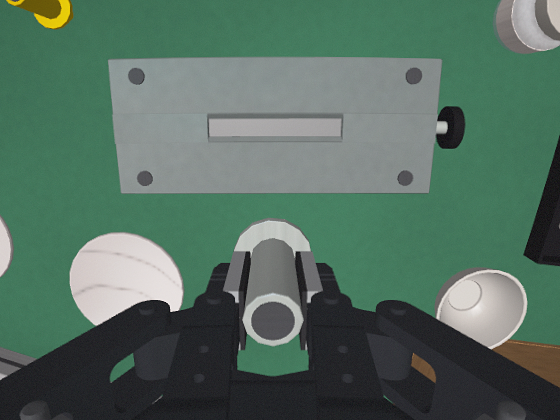

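The wrist picture shows the fixture deck corners at about (109,59), (441,58), (429,193), (121,193), the groove from x=208 to 342 at rows 114–141, and the post held upright between the fingers. I'll rectify the deck plane to refine the pose.

```bash
python3 - <<'E'
from h import *
w=dict(fx=369.8302789525547,fy=369.8302789525547,cx=272.43844897533796,cy=207.43006582190748,dist_coeffs=[-0.06607973,0,0,0,0])
P=np.load("P1.npy")
C=np.array([atz(w,*u,.047,P)[:2] for u in[(441,58),(109,59),(121,193),(429,193)]])
y=(C[0]+C[3]-C[1]-C[2])/2;print(C.mean(0),np.linalg.norm(y),np.linalg.norm((C[0]+C[1]-C[2]-C[3])/2),np.degrees(np.arctan2(y[1],y[0])))
c0=np.array([.546,.155]);a=np.radians(108.6);ey=np.array([np.cos(a),np.sin(a)]);ex=np.array([ey[1],-ey[0]])
out=[]
for k in(0,1):
    P=np.load(f"P{k}.npy");im=cv2.imread(f"pics/wf{k}.png")
    # rows: fixture x from +70 (top) to -70 ; cols: y -155..155 ; 0.5 mm/px
    xs=np.arange(70,-70,-.5)/1e3;ys=np.arange(-155,155,.5)/1e3
    m=np.array([[proj(w,[*(c0+x*ex+yy*ey),.047],P) for yy in ys] for x in xs]).astype(np.float32)
    r=cv2.remap(im,m[...,0],m[...,1],cv2.INTER_LINEAR)
    g=cv2.cvtColor(r,cv2.COLOR_BGR2GRAY).astype(float)
    sat=(r.max(2).astype(float)-r.min(2))
    gm=sat<35 # grey deck
    for yy in(-120,-90,90,120):
        col=np.median(sat[:,int((yy+155)*2)-6:int((yy+155)*2)+6],1)<30
        i=np.where(col)[0]; print(k,"deck y",yy,"x edges",70-i.min()*.5,70-i.max()*.5)
    for x in(-40,-25,25,40):
        row=np.median(sat[int((70-x)*2)-4:int((70-x)*2)+4],0)<30
        i=np.where(row)[0];print(k,"deck x",x,"y edges",-155+i.min()*.5,-155+i.max()*.5)
    out.append(r)
    cv2.line(r,(0,140),(20,140),(0,0,255),1);cv2.line(r,(310,0),(310,15),(0,0,255),1)
cv2.imwrite("pics/rect.png",np.vstack(out))
E
```

```text
[0.54760388 0.15589661] 0.2871146252848957 0.11902754426058217 108.59724269400472
0 deck y -120 x edges 61.0 -59.0
0 deck y -90 x edges 61.0 -59.0
0 deck y 90 x edges 61.0 -58.5
0 deck y 120 x edges 61.0 -58.5
0 deck x -40 y edges -144.0 144.0
0 deck x -25 y edges -144.0 144.0
0 deck x 25 y edges -144.0 144.0
0 deck x 40 y edges -144.0 144.0
1 deck y -120 x edges 61.0 -58.0
1 deck y -90 x edges 61.5 -57.5
1 deck y 90 x edges 61.5 -57.5
1 deck y 120 x edges 61.5 -57.5
1 deck x -40 y edges -144.0 144.0
1 deck x -25 y edges -144.0 144.0
1 deck x 25 y edges -144.0 144.0
1 deck x 40 y edges -144.0 144.0
```

View pics/rect.png

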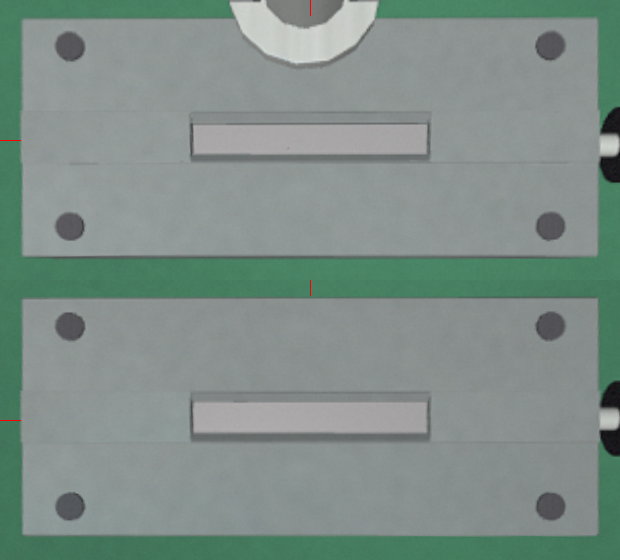

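```bash
python3 - <<'E'
from h import *
w=dict(fx=369.8302789525547,fy=369.8302789525547,cx=272.43844897533796,cy=207.43006582190748,dist_coeffs=[-0.06607973,0,0,0,0])
def dish(im,box):
    x0,y0,x1,y1=box;g=cv2.cvtColor(im[y0:y1,x0:x1],cv2.COLOR_BGR2GRAY)
    _,m=cv2.threshold(g,0,255,cv2.THRESH_BINARY_INV+cv2.THRESH_OTSU)
    n,l,s,c=cv2.connectedComponentsWithStats(m);k=l[(y1-y0)//2,(x1-x0)//2];print("dish",s[k],c[k]+[x0,y0],l[(y1-y0)//2,(x1-x0)//2]);return c[k]+[x0,y0]
for k,tp in((0,[.54703552,.15428033,.24940645]),(1,[.59399764,.17027385,.24920021])):
    P=np.load(f"P{k}.npy");u=dish(cv2.imread(f"pics/wf{k}.png"),(243,290,303,346))
    X=atz(w,*u,tp[2]+.0277,P);d=(X-tp)[:2];a=np.radians(108.6);ey=np.array([np.cos(a),np.sin(a)]);ex=np.array([ey[1],-ey[0]])
    print("post-TCP in fixture axes",d@ex*1e3,d@ey*1e3)
im=cv2.imread("pics/w1r.png");u=dish(im,(264,188,280,202))
tp=np.array([.55521917,-.17907065,.2400617]);T=np.eye(4);T[:3,:3]=R.from_quat(__import__('h').down(np.radians(1.5))).as_matrix();T[:3,3]=tp
w2=snapshot("wrist");P=T@np.array(w2["hand_eye"]);print(atz(w,*u,.091,P),"grasp tcp .5559 -.1802")
E
```

```text
dish [   8   12   44   38 1323] [272.5600907  320.57294029] 2
post-TCP in fixture axes -0.8221798718285466 -1.723158949806778
dish [   8   12   44   38 1321] [272.60787282 320.53747161] 2
post-TCP in fixture axes -0.8032681704591069 -1.7257742573803496
dish [  0   0  16  14 206] [271.82038835 194.66019417] 1
[ 0.55324934 -0.1794739   0.091     ] grasp tcp .5559 -.1802
```

```bash
cat >> h.py <<'E'
a=np.radians(108.6);ey=np.array([np.cos(a),np.sin(a)]);ex=np.array([ey[1],-ey[0]]);c0=np.array([.546,.155])
def W(x,y,z): return [*(c0+x*ex+y*ey),z]
def loc():
    t=current_tcp_pos();d=t[:2]-c0;return np.array([d@ex,d@ey,t[2]])
def F():
    f=np.mean([current_ft_force() for _ in range(3)],0);return np.array([f[:2]@ex,f[:2]@ey,f[2]])
E
python3 - <<'E'
from h import *
q=down(a)
move_to(W(.002,-.044,.16),q); move_straight(W(.002,-.044,.104),.08,attitude=q);dwell(.2)
f0=F();np.save("f0.npy",f0);print(loc()*1e3,f0,current_t())
print(move_straight(W(.002,-.044,.088),.008,contact_N=2)); print(loc()*1e3,F()-f0); dwell(.15); print(loc()*1e3,F()-f0,current_t())
E
```

```text
[  2.39204704 -44.11259586 104.63521694] [ 0.38744767  0.08369147 -3.03613348] 11.8417
True
[  1.98475172 -43.98500151  91.49353238] [-1.54502384 -0.20161918  8.77053625]
[  2.02209086 -44.01034295  91.51163257] [-0.53304579  1.14573558  7.84412284] 13.4083
```

```bash
python3 - <<'E'
from h import *
f0=np.load("f0.npy")
move_straight(W(.002,-.044,.0930),.02);dwell(.1);print(loc()*1e3,F()-f0)
r=[]
for s in(1,-1):
    h=move_straight(W(.002+s*.0045,-.044,.0930),.006,contact_N=2.5);r.append(loc()[0]);print(h,loc()*1e3,F()-f0)
    move_straight(W(.002,-.044,.0930),.02);dwell(.1)
print(r,np.mean(r),F()-f0,current_t())
E
```

```text
[  1.59502366 -43.88717109  92.49379637] [-0.37372754  0.41955505  0.62361275]
True [  4.40244164 -43.72440644  92.02242757] [ 0.7505194  -0.41803453  1.67290211]
True [  0.17242155 -44.01259959  92.73163812] [ 1.70306027 -0.1634666   2.2334901 ]
[np.float64(0.004402441640559763), np.float64(0.00017242154802090475)] 0.002287431594290334 [-0.60649382 -0.40570477  0.61694143] 15.7
```

```bash
cat > slide.py <<'E'
from h import *
f0=np.load("f0.npy");xc=.0023
def slide(y,yend,zc,target=4.,step=.001):
    s=np.sign(yend-y);bx=0.;n=0
    while (yend-y)*s>0:
        if current_t()>52: print("time");break
        y+=s*step; move_straight(W(xc+bx,y,zc),.012)
        l=loc();f=F()-f0;n+=1
        bx=np.clip(bx+.3*(xc-l[0]),-.001,.001)
        zc+=np.clip(.00006*(f[2]-target),-.0003,.0005)
        if n%6==0 or l[2]<.0909: print((l*1e3).round(2),f.round(1),round(zc*1e3,2),round(current_t(),1))
        if l[2]<.0907 or (f[2]<1.2 and n>6):
            h=move_straight(W(xc+bx,y,l[2]-.004),.015,contact_N=5);l=loc();print("probe",h,(l*1e3).round(2),(F()-f0).round(1),round(current_t(),1))
            if l[2]<.0890: return True,y,bx
            zc=l[2]-.0001
            if h: move_straight(W(xc+bx,y,zc),.02)
        if f[2]>18 or abs(f[1])>12: print("abort",f);break
    return False,y,bx
E
python3 - <<'E'
from slide import *
print(move_straight(W(xc,-.044,.088),.006,contact_N=2),loc()*1e3,F()-f0)
z=loc()[2]
print(slide(-.044,.042,z),current_t())
E
```

```text
True [  2.02413584 -43.99788661  91.4875495 ] [ 0.03215194 -0.32590324  9.2692735 ]
[  2.25 -37.83  91.56] [ 0.1 -0.8  4.1] 91.62 17.7
[  2.39 -32.    91.53] [-0.1 -1.6  3.8] 91.42 19.2
[  2.22 -25.84  91.53] [ 0.2 -1.   3.5] 91.58 20.7
[  2.11 -19.6   91.18] [-0.3 -0.2  1.2] 91.29 22.2
probe False [  2.21 -19.67  86.79] [-0.   1.9  0.3] 22.6
(True, np.float64(-0.019999999999999976), np.float64(9.515079602960625e-05)) 22.6083
```

The foot dropped at y≈-20 mm. I'll push it home gently.

```bash
python3 - <<'E'
from slide import *
l=loc();y0=-.0197
h=move_straight(W(xc,y0,.0735),.015,contact_N=6);print(h,loc()*1e3,F()-f0,current_t())
E
```

```text
True [  2.35977585 -19.61080127  75.63009041] [-0.25001855 -0.65633253  7.02788491] 23.3417
```

```bash
python3 - <<'E'
from slide import *
grip(.05);print(current_finger_gap(),current_grasp_force(),F()-f0)
t=current_tcp_pos();move_straight([t[0],t[1],.20],.08)
x=R.from_quat(down(a)).as_matrix()[:2,0];p=current_tcp_pos();move_straight([*(p[:2]-.04*x),.25],.1);dwell(.3)
w=snapshot("wrist");s=snapshot("side");print(current_t())
b=cv2.resize(s["color"][120:300,200:360],None,fx=2.33,fy=2.33,interpolation=2)
im=np.hstack([w["color"],cv2.resize(b,(373,420))]);cv2.imwrite("pics/end.png",cv2.resize(im,None,fx=.85,fy=.85))
E
```

```text
0.049854032698388014 0.0 [0.53467405 0.08334412 2.86024744]
26.6583
```

View pics/end.png

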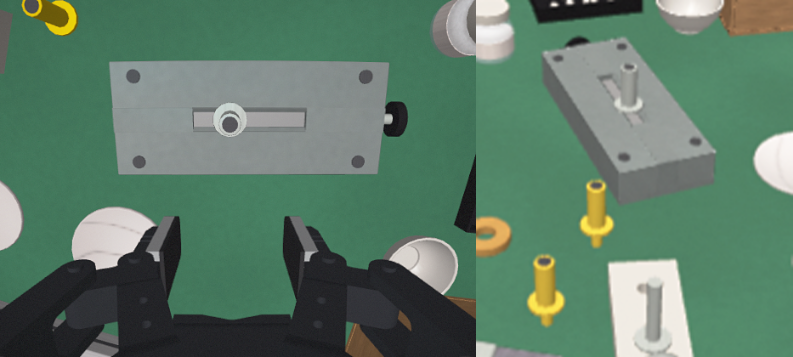

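The post stands upright in the groove (wrist view about (229,120)), its collar flat on the deck, and the gripper is clear of it.

```bash
python3 -c "
from rig import *
print(job_done())"
```

```text
the job is handed in; nothing more can be done
None
```

The post is standing fully home in the hidden socket, about 20 mm from the groove's middle towards its -y end, with its collar on the deck; I let go, backed the arm clear and handed the job in at about 27 s, but no verdict came back.

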